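# Hold the stop collar on the flat of a monitor-arm spindle

### The arm

A 6-joint arm with a two-finger parallel gripper is mounted at the origin on the work surface. World frame = base frame: x ahead of the robot, y to its left, z up, the work surface at z = 0. Lengths are in mm, angles in rad, forces in N, time in s.
With the tool pointing down it reaches from about 350 to 875 mm from the base axis. Payload 4.2 kg.
Tool frame: the origin (TCP) lies midway between the tips of the shut fingers; the grasp point (between the pads) lies 19 mm behind it; y points along the fingers, x is the direction in which the jaws open and shut, and the axes are right-handed (so a half turn about y gives the same grasp; the last joint's range is limited). The gripper opens to 85 mm and grips with 20 to 120 N. Pads are 22 mm wide; open, the fingers measure 114 mm over their backs; the gripper's body (76 mm by 85 mm) begins 54 mm behind the grasp point. The pads swing forward as they close: fully open they stand 13 mm farther back than shut.
Start: joints at [-1.084, 0.385, 0.008, 0, -1.194, -0.259], TCP at [141.164, -608.828, 231.312] pointing down, gripper open.
Joint ranges: [-3.14, 3.14], [-1.21, 2.06], [-1.07, 1.41], [-3.16, 2.05], [-2.99, -0.16], [-3.1, 3.1]. Speed limits (rad/s): [2.79, 2.79, 3.14, 3.14, 3.14, 3.14].

### API

Orientations are given as a unit quaternion [x, y, z, w].
In Python, from bench import read_state, get_image, job_done gives the robot as it stands.
- The arm moves only by the tool play_rows, never from a script. Its argument "series" is a list of rows, each a list of 7 numbers: the shift along the tool's x, y, z in m, then the turn, a rotation vector about the tool's x, y, z in rad, then the finger opening in m, from 0 to 0.0854. In form: [[x, y, z, wx, wy, wz, claw], ...]. A call has 1 to 10 rows; each row shifts and turns the pose as measured when the row begins, along the tool's axes as they then stand; what a row does not reach is not made up. A row lasts 1/10 s, in which the tool goes at most 50 mm and 8.59 degrees, less where a joint would pass 70% of its speed; a pose out of reach is approached as far as the arm can. A call with a gripper value outside its range is refused whole. The fingers move at their own pace and stop on an object; the grip force is fixed at half the most. Time passes only in rows, so rows that do not move let the fingers close. It gives the time, the measured TCP pose, the force and the opening at its end, in the units of the state.
- read_state(): the state, without advancing time (a new reading comes with each control period).
- get_image(name): name is "scene" or "side" or "wrist"; returns a dict with "color" (384x512x3 uint8, red, green, blue), "intrinsics" (3x3 intrinsics, pixels), "origin" and "orientation" of the camera in the world. Camera axes: x right, y down, z forward; pixel columns grow to the right and rows downward; lengths in mm; the calibration is good to about 2 mm. A picture is of the moment at which its call begins. There is no depth.
- job_done(): hands the job in, once; it reports no verdict.
The state is a dict: "clock": time; "joints": joint angles; "joint_vel": joint speeds; "joint_efforts": joint torques, N m; "position": TCP position; "ee_rot": TCP orientation; "contact_force": force on the tool from outside, world axes, zero at the start; "wrist_torque": the same for the moment, N m; "gripper_width": finger opening in mm.
Only numpy, scipy, OpenCV 4.12 (cv2) and the standard library are available. Lean on these libraries where they do the work, as an engineer would, in place of code of your own. Each camera call takes 0.05 s, during which the arm holds its last target. There are 200 camera calls.

### The job

We are fitting a monitor arm to this desk: pinch its steel spindle across the milled flat, so that you feel the flat under a finger, and turn the spindle until the flat faces straight out between the two stop pins of the base. Then take the stop collar (the ring with the lug and the set screw, not the plain spacer ring) and slip it down over the spindle with its set screw facing the flat until it sits fully home on the shoulder. Finish still gripping it and pressing it down there, so that I can tighten the screw; do not let go, and leave everything else on the desk where it is.

Things in the scene. Friction and masses are not known exactly. Their poses are not given: they have to be found in the camera images.
- base: Fixed base of a monitor arm. Origin on the spindle's upright axis at desk level; z up, x to the FRONT (the side of the two stop pins). Dark plate 160 x 120 mm, 10 mm thick, x from -95 to +65 mm, four bolt heads to 15 mm; round dark housing, radius 50 mm narrowing to 44 mm at its top, 44 mm above the desk.
- shoulder (a point): Centre of the top face of the round steel shoulder on the base (radius 24 mm), 50 mm above the desk on the spindle's axis. The collar comes to rest on it. The spindle rises from here to 96 mm above the desk.
- pin_gap (a point): Point midway between the two upright stop pins of the base, level with their tops (56 mm above the desk): 27.6 mm in front of the spindle's axis. The pins are 8 mm thick and stand 23.1 mm to either side of it. The front is the direction from the spindle to this point.
- flat: Milled flat of the steel spindle, turning with it. Origin: middle of the face, 11.5 mm from the spindle's axis, 71.5 mm above the desk; x is its outward normal, z up. The spindle is round, diameter 32 mm, with this one flat (22 mm wide, 4.5 mm deep, from shoulder to top): 27.5 mm across the flat, 32 mm elsewhere. Its top 3 mm are chamfered by 2.8 mm.
- spindle (a joint): Turn of the spindle: 0 when its flat faces the front, positive counterclockwise seen from above; 0.6 to 2.4 rad at the start. It turns freely either way past 0 against an even friction of about 0.08 N m and stays where it is left.
- collar: Stop collar, loose, flat on the desk, bore upright: steel ring, outer diameter 58 mm, 24 mm high, bore 34 mm, 0.24 to 0.38 kg. Origin: on the bore's axis at the underside; z up, x towards the set screw. Two gripping flats 54 mm apart, 21 mm wide, at y = +27 and -27 mm. At -x a stop lug, 16 mm wide, lowest 8 mm of the height, reaching 43 mm from the axis.
- set_screw (a point): Outer end of the collar's set screw, in a boss of diameter 14 mm: 31 mm from the collar's axis along +x, 12 mm above its underside. The screw's tip (8 mm wide, 8 to 16 mm above the underside) stands into the bore to 12.5 mm from the axis, so the collar passes over the spindle only with the screw within about 11 degrees of the flat.
- spacer: Plain round steel spacer ring, outer diameter 58 mm, bore 35 mm, 12 mm high, with no lug and no screw; not needed. Origin: centre of the underside.
- stamp: Office hand stamp, black frame 56 x 38 mm with a round knob, 98 mm high; bystander. Origin: centre of the underside.
- mug: White mug, 82 mm across, 95 mm high; bystander. Origin: centre of the underside.
- stapler: Stapler, 145 x 34 mm, 54 mm high, long side along its x; bystander. Origin: centre of the underside.
- hex_key: L-shaped hex key lying flat, 90 x 28 mm, 6 mm thick; bystander. Origin: underside, middle of the long leg.
- mouse: Computer mouse, 105 x 62 mm, 35 mm high; bystander. Origin: centre of the underside.
- marker: Marker pen lying flat, 135 mm long along its x, 16 mm thick; bystander. Origin: underside, near the middle.
There are look-alikes about, which are no part of the job. Leave any brown or orange look-alike of the collar alone.

How it is judged (in metres and radians):
On the way, in this order (a step that is already met when the one before it is completed fails the run):
1. a finger presses on the spindle's flat and the flat faces straight out between the stop pins (within 11 degrees) (contact force between the fingers and flat above 2 N and x of flat in the frame of base above 0 m and y of flat in the frame of base between -0.0023 and 0.0023 m), for 0.2 s.
2. the collar is lifted off the desk in the fingers (height (world z) of collar above 0.04 m and contact force between the fingers and collar above 1 N), for 0.2 s.
At the end, for the whole second after the job is handed in: Held at the end: collar home on the shoulder (2.5 mm), centred (3 mm), level (5 deg), at rest, set screw facing the flat (11 deg), flat and screw straight out between the pins (11 and 13 deg); fingers grip it with over 3 N and it is pressed on the base with over 5 N (x of flat in the frame of base above 0 m and y of flat in the frame of base between -0.0023 and 0.0023 m and z of collar in the frame of base between 0.047 and 0.0525 m and horizontal distance between collar and base below 0.003 m and angle between collar's own z axis and vertical below 0.08 rad and angle between the x axis of collar and the x axis of flat, either way round below 0.2 rad and x of set_screw in the frame of base above 0.02 m and y of set_screw in the frame of base between -0.007 and 0.007 m and contact force between the fingers and collar above 3 N and contact force between collar and base above 5 N and linear speed of collar below 0.02 m/s); the arm keeps its last pose, push and grip.
It fails at once if the plain spacer ring is shifted by more than 25 mm (distance of spacer from where it was at the start of the episode above 0.025 m).
It fails at once if the stamp, mug, stapler, hex key, mouse or marker is shifted by more than 30 mm (distance of any of stamp, mug, stapler, hex_key, mouse, marker from where it was at the start of the episode above 0.03 m).
It also fails if it takes over 64 s, if anything falls off the work surface, if the arm or the gripper's body presses on something with over 40 N, if the wrist force passes 120 N, or if a joint passes its speed limit or range.

## Working session

There is one attempt and no reset: what is moved stays moved. The work goes in short steps, Python scripts to look and compute and a tool call to move; the robot and the scene stay as the last step left them, time stands still between calls to the robot, and variables do not carry over. Pictures are saved under pics/ and viewed, about 8 in all and at most 12, crops included, and the job is handed in when it is done.

Besides the shell and the picture viewer there is one more tool, called after "Call:" as name(argument=value, ...), one argument or row to a line, values as JSON. play_rows: Moves the arm, as the interface text tells. Its arguments: {"type":"object","properties":{"series":{"type":"array","items":{"type":"array","items":{"type":"number"}}}},"required":["series"]}

```bash
mkdir -p pics; cat > h.py <<'E'
import numpy as np, cv2
from scipy.spatial.transform import Rotation as R
from bench import read_state, get_image, job_done
def snap(n,f):
    g=get_image(n); cv2.imwrite(f'pics/{f}.png',cv2.cvtColor(g['color'],cv2.COLOR_RGB2BGR))
    np.savez(f'pics/{f}.npz',K=g['intrinsics'],o=g['origin'],q=g['orientation'],c=g['color']); return g
def load(f):
    d=np.load(f'pics/{f}.npz'); return d
def rot(q):
    q=np.array(q); return R.from_quat(q).as_matrix() if q.size==4 else q
def ray(d,uv):
    v=rot(d['q'])@np.linalg.inv(d['K'])@np.array([uv[0],uv[1],1.]); return np.array(d['o']),v
def onz(d,uv,z):
    o,v=ray(d,uv); return o+v*(z-o[2])/v[2]
def proj(d,p):
    c=rot(d['q']).T@(np.array(p)-d['o']); c=d['K']@c; return c[:2]/c[2]
E
python3 - <<'E'
from h import *
s=read_state(); print(s)
ims=[snap(n,n+'0') for n in ('scene','side','wrist')]
for g in ims: print(g['origin'],g['orientation'],g['intrinsics'][0])
a=np.hstack([cv2.resize(cv2.imread(f'pics/{n}0.png'),(400,300)) for n in('side','wrist')])
b=cv2.resize(cv2.imread('pics/scene0.png'),(800,600))
cv2.imwrite('pics/a.png',a);cv2.imwrite('pics/b.png',b)
E
```

```text
{'clock': 0.0, 'joints': array([-1.08441798e+00,  3.85543274e-01,  6.59016557e-03, -4.95174964e-04,
       -1.19399140e+00, -2.58612690e-01]), 'joint_vel': array([-5.43161391e-04,  7.94069426e-04, -8.36559725e-04,  2.69528470e-04,
        1.29981602e-05,  1.67295203e-03]), 'joint_efforts': array([ 4.63197284e-04, -3.92289019e+01,  1.88391817e+01,  4.18628901e+00,
       -4.76789370e-03, -4.37301736e-06]), 'position': array([ 141.0123201 , -608.27050349,  230.21621391]), 'ee_rot': array([ 0.43936269,  0.55399287, -0.55308526, -0.44062344]), 'contact_force': array([-0.01842986,  0.45647378, -0.39547067]), 'wrist_torque': array([ 0.03869987, -0.04487321,  0.03337437]), 'gripper_width': 85.53604208128046}
[ 993.57213519 -780.30244199 1090.78525441] [ 0.90614254  0.24861378 -0.09144219 -0.32975022] [437.97952218   0.         251.88675453]
[  4.3480749  560.56987702 546.04720722] [-0.29371674  0.81953659 -0.46104594  0.17183391] [376.6110832   0.        259.2655931]
[  71.53886721 -624.53947783  373.52886993] [0.61565614 0.7748523  0.11269111 0.08872515] [316.66908685   0.         253.41589943]
```

View pics/b.png

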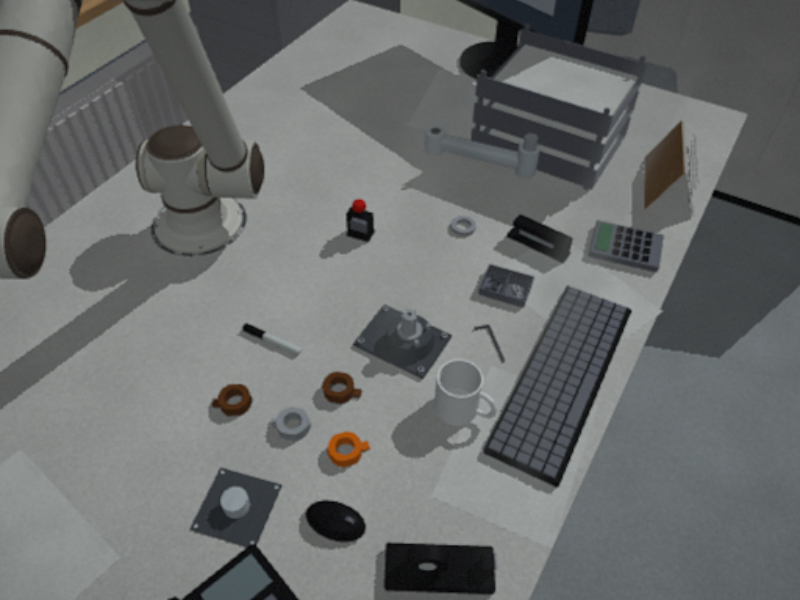

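View pics/a.png

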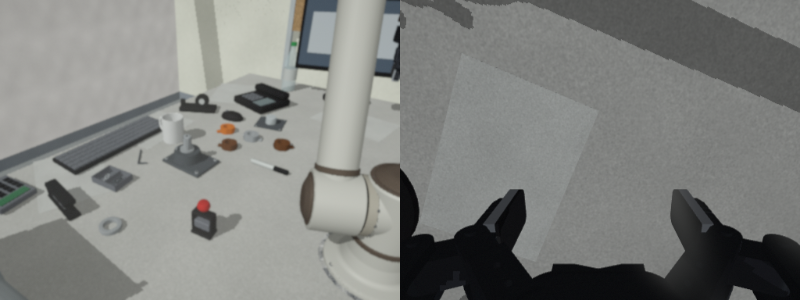

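Candidates for the collar, in 800x600 scene pixels: the grey rings at (292,422) and (462,226), two brown rings at (234,399) and (340,387), and an orange ring at (346,448). The brown and orange ones are ruled out. The (462,226) ring looks thin, so it's probably the spacer. The base is at (405,335), and the plate with a white knob at (235,500) is a decoy. Next, a close crop of the two grey rings and the base.

```bash
python3 - <<'E'
from h import *
im=cv2.imread('pics/scene0.png'); sd=cv2.imread('pics/side0.png')
def crop(im,cx,cy,w,h,W,H): return cv2.resize(im[cy-h//2:cy+h//2,cx-w//2:cx+w//2],(W,H),interpolation=cv2.INTER_CUBIC)
a=np.hstack([crop(im,187,270,40,30,400,300),crop(im,296,145,40,30,400,300)])
b=np.hstack([crop(im,258,216,80,60,400,300),crop(sd,242,198,80,60,400,300)])
cv2.imwrite('pics/c.png',np.vstack([a,b]))
d=load('scene0');s=load('side0')
k=.64
for n,uv,z in [('collar',(292,422),12),('thin',(462,226),6),('spindle top',(410,316),96)]:
    print(n,onz(d,(uv[0]*k,uv[1]*k),z))
print('side collar',onz(s,(250*1.28,136*1.28),12),'spindle',onz(s,(186*1.28,140*1.28),96),'thin',onz(s,(111*1.28,226*1.28),6))
E
```

```text
collar [ 508.58594256 -327.0837024    12.        ]
thin [536.08503039 294.01445169   6.        ]
spindle top [601.84255693 -64.0992991   96.        ]
side collar [ 511.63468447 -325.94506306   12.        ] spindle [576.3647953  -36.20464754  96.        ] thin [532.31969871 296.91968071   6.        ]
```

View pics/c.png

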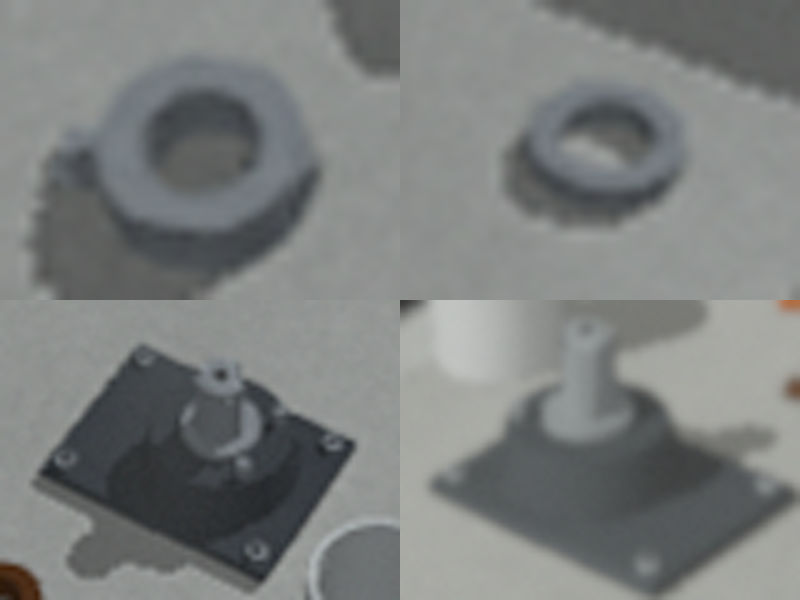

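The left ring has the lug at the left, (75,160) in the crop, and the gripping flats, so it's the collar at about (510,-326). The right ring is thin and plain: the spacer. The base's pins are at crop (280,410) and (244,460). Now rough poses.

```bash
python3 - <<'E'
from h import *
d=load('scene0');s=load('side0')
sp=onz(d,(262,201),96);sp2=onz(s,(238.6,173),96);print('spindle',sp,sp2)
p1=onz(d,(274,208),56);p2=onz(d,(266.8,218),56);print('pins',p1,p2,np.linalg.norm(p1-p2))
f=(p1+p2)/2-sp;print('front',f,np.hypot(*f[:2]),np.degrees(np.arctan2(f[1],f[0])))
b=[onz(d,(218+x/5,186+(y-300)/5),15) for x,y in [(145,357),(65,458),(257,550),(331,443)]]
print(np.round(b,1)); 
for a,c in [(0,1),(3,2),(1,2),(0,3)]:
    v=b[c]-b[a];print(np.hypot(*v[:2]),np.degrees(np.arctan2(v[1],v[0])))
l=onz(d,(187-20+7.5,270-15+14.5),6);c=onz(d,(187-20+20.3,270-15+14.3),24);print('lug',l,'colltop',c,np.degrees(np.arctan2(*(l-c)[[1,0]])))
st=read_state(); w=load('wrist0')
T=R.from_quat(st['ee_rot']).as_matrix();print('T',T)
print('cam in tool',T.T@(w['o']-st['position']),'\n',T.T@rot(w['q']))
E
```

```text
spindle [598.48027026 -60.60379288  96.        ] [597.80235297 -61.5365757   96.        ]
pins [627.45179323 -36.96538919  56.        ] [627.40363419 -81.09853752  56.        ] 44.133174600204306
front [ 28.94744345   1.57182952 -40.        ] 28.990086757496517 3.1080756062136503
[[ 517.5  -13.5   15. ]
 [ 517.1 -108.4   15. ]
 [ 652.8 -108.2   15. ]
 [ 652.8  -14.3   15. ]]
94.83363201274337 -90.25208311135385
93.84742423933677 -90.03808999805959
135.69841301105328 0.07625956042439998
135.3458380668281 -0.34065410632452114
lug [ 474.50247277 -340.9757328     6.        ] colltop [ 513.50977722 -329.5008855    24.        ] -163.60760625364838
T [[-2.25735511e-01 -4.93463116e-04 -9.74188501e-01]
 [ 9.74187235e-01  1.57563457e-03 -2.25736016e-01]
 [ 1.64635748e-03 -9.99998637e-01  1.25048794e-04]]
cam in tool [   0.23278735 -143.03676087   71.3929591 ] 
 [[ 9.99999816e-01  5.57595842e-04 -2.37666257e-04]
 [ 3.86240203e-04 -2.84005653e-01  9.58822528e-01]
 [ 4.67136894e-04 -9.58822443e-01 -2.84005816e-01]]
```

```bash
cat >> h.py <<'E'
def go(target,yaw=None):
    "print shift (m) in tool axes to a world TCP target and yaw turn"
    s=read_state();T=R.from_quat(s['ee_rot']).as_matrix()
    cy=np.degrees(np.arctan2(T[1,0],T[0,0]))
    print('t',round(s['clock'],2),'pos',np.round(s['position'],1),'yaw',round(cy,1),'tilt',np.round(np.degrees([T[0,2-2+0]*0+T[2,0],T[2,2]]),2),'j',np.round(s['joints'],2),'F',np.round(s['contact_force'],1),'w',round(s['gripper_width'],1))
    print('shift',np.round(T.T@(np.array(target)-s['position'])/1000,4),'' if yaw is None else ('wy',round(float(-np.radians((yaw-cy+180)%360-180)),3)))
E
python3 -c "
from h import *
go([598,-61,215])
d=load('scene0')
for n,uv in [('br1',(234,399)),('br2',(340,387)),('or',(346,448)),('marker',(270,340)),('mug',(459,405))]: print(n,onz(d,np.array(uv)*.64,12))"
```

```text
t 0.15 pos [ 141.1 -608.4  230.5] yaw 103.0 tilt [0.09 0.01] j [-1.08  0.39  0.01 -0.   -1.19 -0.26] F [-0.   0.   0.4] w 85.6
shift [ 0.4301  0.0161 -0.5687] 
br1 [ 387.17567925 -342.3102667    12.        ]
br2 [ 541.47844395 -220.08858048   12.        ]
or [ 621.25992668 -321.12595326   12.        ]
marker [ 360.68410189 -198.35485362   12.        ]
mug [ 751.63821979 -141.34417743   12.        ]
```

Call:
play_rows(
  series=[
    [0.025,0.001,-0.033,0,0,0,0.085],
    [0.025,0.001,-0.033,0,0,0,0.085],
    [0.025,0.001,-0.033,0,0,0,0.085],
    [0.025,0.001,-0.033,0,0,0,0.085],
    [0.025,0.001,-0.033,0,0,0,0.085],
    [0.025,0.001,-0.033,0,0,0,0.085],
    [0.025,0.001,-0.033,0,0,0,0.085],
    [0.025,0.001,-0.033,0,0,0,0.085],
    [0.025,0.001,-0.033,0,0,0,0.085],
  ],
)

```text
clock: 1.05
position: [384.4, -314.9, 217.7]
ee_rot: [0.441, 0.552, -0.55, -0.445]
contact_force: [0.6, -0.4, 0.5]
gripper_width: 84.8
```

```bash
python3 -c "
from h import *
go([598,-61,215],270)"
```

```text
t 1.05 pos [ 384.4 -314.9  217.7] yaw 102.4 tilt [0.36 0.14] j [-0.36  0.18 -0.31 -0.   -1.08 -0.99] F [ 0.6 -0.4  0.5] w 84.8
shift [ 0.202   0.0033 -0.2632] ('wy', -2.925)
```

Call:
play_rows(
  series=[
    [0.029,0.001,-0.0375,0,0,0,0.085],
    [0.029,0.001,-0.0375,0,0,0,0.085],
    [0.029,0.001,-0.0375,0,0,0,0.085],
    [0.029,0,-0.0375,0,0,0,0.085],
    [0.029,0,-0.0375,0,0,0,0.085],
    [0.029,0,-0.0375,0,0,0,0.085],
    [0.029,0,-0.0375,0,0,0,0.085],
  ],
)

```text
clock: 1.75
position: [602.2, -47.9, 214.6]
ee_rot: [0.44, 0.552, -0.551, -0.446]
contact_force: [0.5, -0.0, -0.3]
gripper_width: 85.0
```

```bash
python3 -c "
from h import *
snap('wrist','w1')
im=cv2.imread('pics/w1.png');cv2.imwrite('pics/w1b.png',cv2.resize(im,(800,600)))
d=load('w1');print(proj(d,[598,-61,96]),proj(d,[598,-61,50]))
go([598,-61,215],270)"
```

```text
[238.41617321 174.51027364] [240.24399854 163.49649053]
t 1.8 pos [607.  -43.2 213.9] yaw 102.7 tilt [0.38 0.01] j [ 0.19  0.37 -0.06 -0.01 -1.14 -1.54] F [4.2 1.7 0.8] w 85.2
shift [-0.0154 -0.0012  0.0127] ('wy', -2.919)
```

View pics/w1b.png

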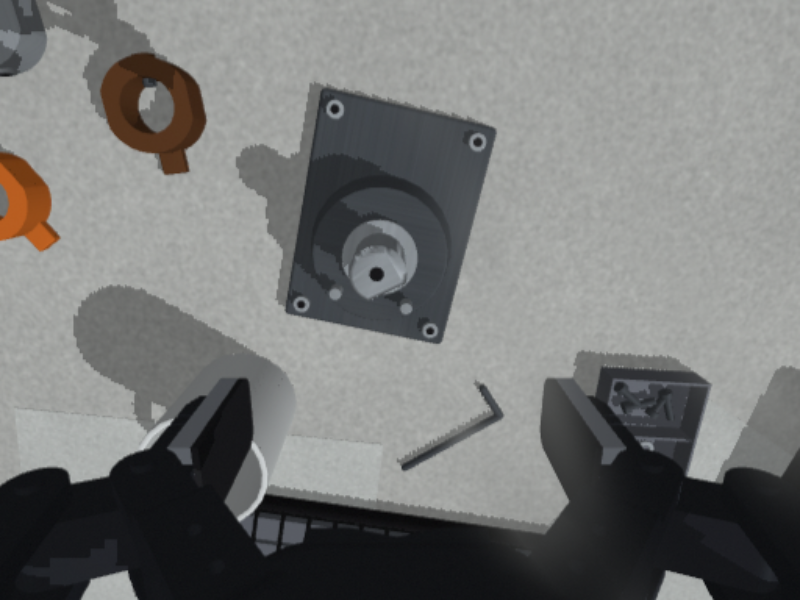

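The wrist view shows the spindle top at (376,273) and the pins at (335,293) and (406,308). The brown and orange decoys are at upper left. Next, a zoom on the spindle for the flat.

```bash
python3 -c "
from h import *
im=cv2.imread('pics/w1.png')
c=im[130:220,195:295];cv2.imwrite('pics/w1c.png',cv2.resize(c,(660,594),interpolation=cv2.INTER_CUBIC))
d=load('w1');k=.64
sp=onz(d,(376*k,273*k),96);a=onz(d,(335*k,293*k),56);b=onz(d,(406*k,308*k),56);m=(a+b)/2
print(sp,a,b,np.linalg.norm(a-b),m-sp)
B=[onz(d,np.array(p)*k,15) for p in [(335,108),(477,142),(430,330),(301,304)]];print(np.round(B,1),np.mean(B,0))
for p in (0,1): v=B[3-p]-B[p];print(np.degrees(np.arctan2(v[1],v[0])))
"
```

```text
[597.77362302 -59.11501197  96.        ] [625.98999447 -81.11905318  56.        ] [626.0832726  -34.87319946  56.        ] 46.24594778963833 [ 28.26301052   1.11888565 -40.        ]
[[ 515.5 -106.3   15. ]
 [ 515.9  -10.5   15. ]
 [ 651.5   -9.9   15. ]
 [ 652.  -106.    15. ]] [583.72438066 -58.17398046  15.        ]
0.1152538753215454
0.29447298950278844
```

View pics/w1c.png

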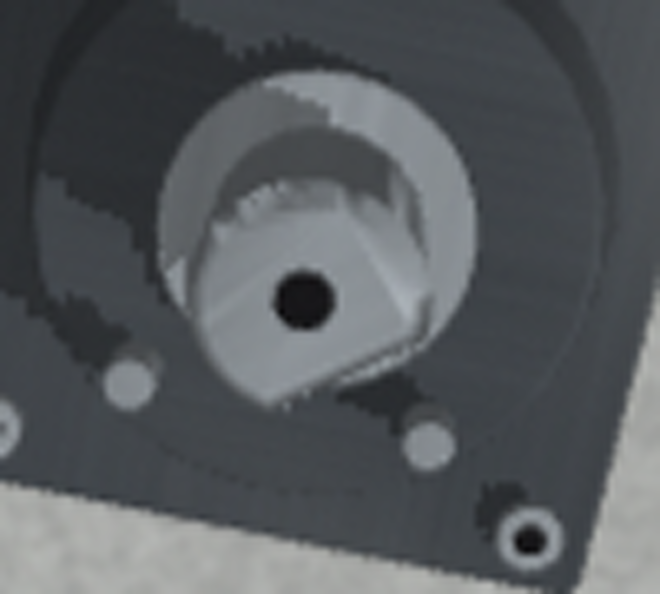

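```bash
python3 -c "
from h import *
d=load('w1')
P=lambda x,y: onz(d,(195+x*100/660-.0,130+y*90/594),96)
c=P(303,300)
for a,b in [((270,405),(405,325)),((345,205),(415,315)),((205,315),(345,208))]:
  A,B=P(*a),P(*b);v=B-A;n=np.array([v[1],-v[0]]);n/=np.hypot(*n)
  if n@(A-c)[:2]<0:n=-n
  print('len',np.hypot(*v[:2]),'dist',n@(A-c)[:2],'angle',np.degrees(np.arctan2(n[1],n[0])))
print(c)
"
```

```text
len 20.68025711005519 dist 9.728571793030119 angle 43.91810009877793
len 17.01981877590868 dist 11.222190111587322 angle 134.29923952645524
len 22.956282947667464 dist 6.1896176491518995 angle -129.84158655966502
[598.35407676 -58.75936004  96.        ]
```

The flat could be at 44° (lower-right edge) or 134°. I'll turn the tool to yaw 270, which is needed anyway, and look from the front.

Call:
play_rows(
  series=[
    [-0.015,0,0.012,0,0,0,0.085],
    [0,0,0,0,-0.146,0,0.085],
    [0,0,0,0,-0.146,0,0.085],
    [0,0,0,0,-0.146,0,0.085],
    [0,0,0,0,-0.146,0,0.085],
    [0,0,0,0,-0.146,0,0.085],
    [0,0,0,0,-0.146,0,0.085],
    [0,0,0,0,-0.146,0,0.085],
    [0,0,0,0,-0.146,0,0.085],
    [0,0,0,0,-0.146,0,0.085],
  ],
)

```text
clock: 2.8
position: [592.4, -66.0, 209.3]
ee_rot: [-0.007, 0.709, -0.705, -0.002]
contact_force: [-0.0, 0.1, 0.5]
gripper_width: 84.7
```

Call:
play_rows(
  series=[
    [0,0,0,0,-0.146,0,0.085],
    [0,0,0,0,-0.146,0,0.085],
    [0,0,0,0,-0.146,0,0.085],
    [0,0,0,0,-0.146,0,0.085],
    [0,0,0,0,-0.146,0,0.085],
    [0,0,0,0,-0.146,0,0.085],
    [0,0,0,0,-0.146,0,0.085],
    [0,0,0,0,-0.146,0,0.085],
    [0,0,0,0,-0.146,0,0.085],
    [0,0,0,0,-0.1,0,0.085],
  ],
)

```text
clock: 3.8
position: [582.7, -77.2, 207.3]
ee_rot: [-0.475, 0.534, -0.52, 0.467]
contact_force: [0.3, 0.1, -0.3]
gripper_width: 85.1
```

```bash
python3 -c "
from h import *
snap('wrist','w2')
im=cv2.imread('pics/w2.png')
d=load('w2');u,v=proj(d,[598,-60,80]).astype(int);print(u,v)
c=im[v-40:v+50,u-50:u+50];cv2.imwrite('pics/w2c.png',cv2.resize(c,(660,594),interpolation=cv2.INTER_CUBIC))
go([598.5,-59.5,215],224)"
```

```text
232 163
t 3.85 pos [582.6 -77.3 207.3] yaw -96.3 tilt [-0.25 -1.26] j [ 0.14  0.35 -0.1  -0.01 -1.14  1.33] F [ 0.3 -0.5  0.3] w 85.2
shift [-0.0194 -0.0079  0.0137] ('wy', 0.694)
```

View pics/w2c.png

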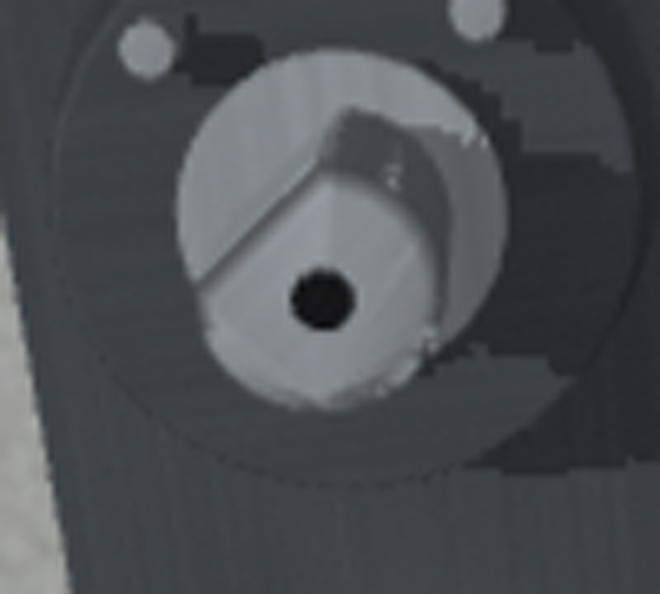

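Clear now: the flat is at upper left, edge (205,280)–(325,155), with the pins at the top. I'll compute its angle.

```bash
python3 -c "
from h import *
d=load('w2');u0,v0=232,163
Q=lambda x,y,z: onz(d,(u0-50+x*100/660,v0-40+y*90/594),z)
A,B=Q(205,280,95),Q(325,157,95);c=Q(322,300,96);v=B-A
print('len',np.hypot(*v[:2]),'ang',np.degrees(np.arctan2(v[1],v[0]))%180-90, 'c',c)
a,b=Q(147,50,56),Q(478,12,56);print(a,b,(a+b)/2-c,np.linalg.norm(a-b))
T=R.from_quat(read_state()['ee_rot']).as_matrix()
print('tool y',T[:,1]); Td=np.array([[np.cos(np.radians(224)),0,0],[np.sin(np.radians(224)),0,0],[0,-1,0]],float);Td[:,2]=np.cross(Td[:,0],Td[:,1])
print('rotvec to yaw224 level',R.from_matrix(T.T@Td).as_rotvec())
"
```

```text
len 21.74204092418153 ang 38.96914245493707 c [597.40892151 -59.35763795  96.        ]
[625.91141601 -35.70256723  56.        ] [626.0346527 -82.018449   56.       ] [ 28.56411284   0.49712983 -40.        ] 46.31604571411657
tool y [-0.02135041  0.00674072 -0.99974933]
rotvec to yaw224 level [0.02258959 0.69378559 0.00341708]
```

```bash
cat >> h.py <<'E'
def go(target,yaw):
    s=read_state();T=R.from_quat(s['ee_rot']).as_matrix();y=np.radians(yaw)
    D=np.array([[np.cos(y),0,0],[np.sin(y),0,0],[0,-1,0]]);D[:,2]=np.cross(D[:,0],D[:,1])
    print('t',round(s['clock'],2),'pos',np.round(s['position'],1),'yaw',round(np.degrees(np.arctan2(T[1,0],T[0,0]))%360,1),'tooly',np.round(T[:,1],3),'j',np.round(s['joints'],2),'F',np.round(s['contact_force'],1),'w',round(s['gripper_width'],1))
    print('shift',np.round(T.T@(np.array(target)-s['position'])/1000,4),'rot',np.round(R.from_matrix(T.T@D).as_rotvec(),3), 'shift in final axes',np.round(D.T@(np.array(target)-s['position'])/1000,4))
E

```

Call:
play_rows(
  series=[
    [0,0,0,0.005,0.146,0.001,0.085],
    [0,0,0,0.005,0.146,0.001,0.085],
    [0,0,0,0.005,0.146,0.001,0.085],
    [0,0,0,0.005,0.146,0.001,0.085],
    [0,0,0,0.002,0.146,0.001,0.085],
    [0,0,0,0,0.02,0,0.085],
  ],
)

```text
clock: 4.45
position: [578.1, -82.5, 206.4]
ee_rot: [-0.238, 0.667, -0.665, 0.236]
contact_force: [-0.0, 0.8, -0.8]
gripper_width: 85.1
```

```bash
python3 -c "
from h import *
go([598,-59.5,120],221)"
```

```text
t 4.45 pos [578.1 -82.5 206.4] yaw 219.1 tooly [-0.003  0.002 -1.   ] j [ 0.13  0.34 -0.13 -0.   -1.11  0.55] F [-0.   0.8 -0.8] w 85.1
shift [-0.0301  0.0864 -0.005 ] rot [ 0.003 -0.033  0.001] shift in final axes [-0.0301  0.0864 -0.0043]
```

Call:
play_rows(
  series=[
    [-0.015,0,-0.0025,0.003,-0.033,0,0.085],
    [-0.015,0.0,-0.0025,0,0,0,0.085],
    [0,0.043,0,0,0,0,0.085],
    [0,0.043,0,0,0,0,0.085],
    [0,0,0,0,0,0,0.085],
  ],
)

```text
clock: 4.95
position: [602.4, -56.8, 120.4]
ee_rot: [0.248, -0.661, 0.662, -0.252]
contact_force: [-0.3, 0.1, -0.1]
gripper_width: 84.9
```

```bash
python3 -c "
from h import *
go([598,-59.5,64],221)"
```

```text
t 4.95 pos [602.4 -56.8 120.4] yaw 221.5 tooly [ 0.006  0.    -1.   ] j [ 0.17  0.45 -0.2   0.   -0.92  0.55] F [-0.3  0.1 -0.1] w 84.9
shift [ 0.0053  0.0563 -0.0011] rot [-0.004  0.008 -0.005] shift in final axes [ 0.005   0.0564 -0.0008]
```

Call:
play_rows(
  series=[
    [0.005,0.02,-0.001,-0.004,0,-0.005,0.085],
    [0,0.02,0,0,0,0,0.085],
    [0,0.016,0,0,0,0,0.085],
    [0,0,0,0,0,0,0.085],
  ],
)

```text
clock: 5.35
position: [604.4, -57.3, 68.6]
ee_rot: [0.251, -0.659, 0.662, -0.255]
contact_force: [0.0, -0.6, -0.0]
gripper_width: 85.0
```

```bash
python3 -c "
from h import *
go([598,-59.5,64],221)"
```

```text
t 5.35 pos [604.4 -57.3  68.6] yaw 221.9 tooly [ 0.007 -0.002 -1.   ] j [ 0.17  0.51 -0.24  0.   -0.81  0.56] F [ 0.  -0.6 -0. ] w 85.0
shift [ 0.0062  0.0045 -0.0026] rot [-0.006  0.016 -0.004] shift in final axes [ 0.0063  0.0046 -0.0025]
```

Call:
play_rows(
  series=[
    [0.006,0.004,-0.0025,-0.006,0.01,-0.004,0.085],
    [0,0,0,0,0,0,0.085],
  ],
)

```text
clock: 5.55
position: [600.5, -58.8, 67.5]
ee_rot: [0.249, -0.661, 0.662, -0.251]
contact_force: [-0.4, 0.1, -0.0]
gripper_width: 85.0
```

```bash
python3 -c "
from h import *
go([598,-59.5,64],221)"
```

```text
t 5.55 pos [600.5 -58.8  67.5] yaw 221.4 tooly [ 0.004 -0.    -1.   ] j [ 0.17  0.51 -0.25  0.   -0.81  0.55] F [-0.4  0.1 -0. ] w 85.0
shift [ 0.0023  0.0035 -0.0012] rot [-0.003  0.007 -0.003] shift in final axes [ 0.0023  0.0035 -0.0011]
```

Call:
play_rows(
  series=[
    [0.005,0.004,-0.001,-0.003,0.007,-0.003,0.085],
    [0.001,0.002,0,0,0,0,0.05],
    [0,0,0,0,0,0,0.02],
    [0,0,0,0,0,0,0.0],
    [0,0,0,0,0,0,0.0],
    [0,0,0,0,0,0,0.0],
    [0,0,0,0,0,0,0.0],
  ],
)

```text
clock: 6.25
position: [597.8, -61.5, 65.2]
ee_rot: [0.245, -0.662, 0.663, -0.251]
contact_force: [0.7, -0.4, -0.7]
gripper_width: 26.6
```

```bash
python3 -c "
from h import *
go([598,-59.5,64],221)"
```

```text
t 6.25 pos [597.8 -61.5  65.2] yaw 221.0 tooly [ 0.008  0.001 -1.   ] j [ 0.17  0.5  -0.26  0.   -0.8   0.55] F [ 0.7 -0.4 -0.7] w 26.6
shift [-0.0015  0.0012 -0.0014] rot [-0.004  0.    -0.007] shift in final axes [-0.0015  0.0012 -0.0014]
```

Width 26.6 mm, so the grip is across the flat. Next, turn it to the front (yaw 180).

Call:
play_rows(
  series=[
    [0,0,0,0,0.12,0,0],
    [0,0,0,0,0.12,0,0],
    [0,0,0,0,0.12,0,0],
    [0,0,0,0,0.12,0,0],
    [0,0,0,0,0.12,0,0],
    [0,0,0,0,0,0,0],
  ],
)

```text
clock: 6.85
position: [596.2, -60.9, 65.1]
ee_rot: [-0.033, 0.706, -0.706, 0.035]
contact_force: [1.3, 0.7, 0.8]
gripper_width: 26.5
```

```bash
python3 -c "
from h import *
go([596,-59.5,65],180)"
```

```text
t 6.85 pos [596.2 -60.9  65.1] yaw 185.5 tooly [ 0.003  0.001 -1.   ] j [ 0.17  0.5  -0.26  0.   -0.8  -0.07] F [1.3 0.7 0.8] w 26.5
shift [ 0.      0.0001 -0.0014] rot [ 0.     0.096 -0.003] shift in final axes [ 0.0002  0.0001 -0.0014]
```

Call:
play_rows(
  series=[
    [0,0,0,0,0.096,0,0],
    [0,0,0,0,0.01,0,0],
    [0,0,0,0,0,0,0],
  ],
)

```text
clock: 7.15
position: [596.0, -60.7, 65.1]
ee_rot: [0.003, 0.707, -0.707, -0.0]
contact_force: [-0.2, 0.5, 2.0]
gripper_width: 26.7
```

```bash
python3 -c "
from h import *
go([596,-60,65],180)"
```

```text
t 7.15 pos [596.  -60.7  65.1] yaw 179.8 tooly [ 0.003  0.001 -1.   ] j [ 0.17  0.5  -0.26 -0.   -0.8  -0.17] F [-0.2  0.5  2. ] w 26.7
shift [ 0.      0.0001 -0.0007] rot [ 0.001 -0.004 -0.003] shift in final axes [ 0.      0.0001 -0.0007]
```

Call:
play_rows(
  series=[
    [0,0,0,0,0,0,0],
    [0,0,0,0,0,0,0],
    [0,0,0,0,0,0,0.085],
    [0,0,0,0,0,0,0.085],
    [0,0,0,0,0,0,0.085],
    [0,0,0,0,0,0,0.085],
    [-0.002,0,0,0,0,0,0.085],
  ],
)

```text
clock: 7.85
position: [597.8, -61.5, 64.9]
ee_rot: [0.001, 0.707, -0.707, 0.001]
contact_force: [-0.3, 1.0, -0.4]
gripper_width: 85.2
```

Call:
play_rows(
  series=[
    [0,0,0,0,0.148,0,0.085],
    [0,0,0,0,0.148,0,0.085],
    [0,0,0,0,0.148,0,0.085],
    [0,0,0,0,0.148,0,0.085],
    [0,0,0,0,0.148,0,0.085],
    [0,0,0,0,0.148,0,0.085],
    [0,0,0,0,0.148,0,0.085],
    [0,0,0,0,0.148,0,0.085],
    [0,0,0,0,0.148,0,0.085],
    [0,0,0,0,0.148,0,0.085],
  ],
)

```text
clock: 8.85
position: [600.1, -61.8, 65.3]
ee_rot: [0.484, 0.518, -0.516, -0.482]
contact_force: [0.2, 0.7, -0.6]
gripper_width: 85.2
```

```bash
python3 -c "
from h import *
go([598,-60,65],90)"
```

```text
t 8.85 pos [600.1 -61.8  65.3] yaw 93.9 tooly [ 0.005 -0.    -1.   ] j [ 0.17  0.51 -0.25  0.   -0.8  -1.67] F [ 0.2  0.7 -0.6] w 85.2
shift [0.0019 0.0003 0.002 ] rot [ 0.005  0.068 -0.   ] shift in final axes [0.0018 0.0003 0.0021]
```

Call:
play_rows(
  series=[
    [0.001,0,0.002,0.005,0.068,0,0.085],
    [0,0,0,0,0,0,0.04],
    [0,0,0,0,0,0,0.0],
    [0,0,0,0,0,0,0.0],
    [0,0,0,0,0,0,0.0],
    [0,0,0,0,0,0,0.0],
    [0,0,0,0,0,0,0],
  ],
)

```text
clock: 9.55
position: [599.0, -58.7, 66.0]
ee_rot: [0.5, 0.501, -0.499, -0.5]
contact_force: [-0.9, -1.2, -0.1]
gripper_width: 30.3
```

```bash
python3 -c "
from h import *
go([598,-60,65],90)"
```

```text
t 9.55 pos [599.  -58.7  66. ] yaw 90.0 tooly [ 0.002  0.002 -1.   ] j [ 0.17  0.51 -0.25 -0.   -0.81 -1.74] F [-0.9 -1.2 -0.1] w 30.3
shift [-0.0013  0.001   0.001 ] rot [0.002 0.    0.002] shift in final axes [-0.0013  0.001   0.001 ]
```

Call:
play_rows(
  series=[
    [0,0,0,0,0,0,0.085],
    [0,0,0,0,0,0,0.085],
    [0,0,0,0,0,0,0.085],
    [0,0,0,0,0,0,0.085],
    [0,-0.045,0,0,0,0,0.085],
    [0,-0.045,0,0,0,0,0.085],
    [0,-0.045,0,0,0,0,0.085],
    [0,-0.02,0,0,0,0,0.085],
    [0,0,0,0,0,0,0.085],
  ],
)

```text
clock: 10.45
position: [598.2, -60.1, 225.3]
ee_rot: [-0.499, -0.5, 0.5, 0.501]
contact_force: [0.2, 0.3, 0.6]
gripper_width: 85.2
```

```bash
python3 -c "
from h import *
go([512,-328,200],106.4)
snap('wrist','w3')
im=cv2.imread('pics/w3.png');d=load('w3');u,v=proj(d,[598,-60,80]).astype(int);print(u,v)
v=max(v,45);c=im[v-45:v+45,u-50:u+50];cv2.imwrite('pics/w3c.png',cv2.resize(c,(660,594),interpolation=cv2.INTER_CUBIC))
"
```

```text
t 10.45 pos [598.2 -60.1 225.3] yaw 90.0 tooly [-0.003  0.001 -1.   ] j [ 0.17  0.35 -0.06 -0.   -1.16 -1.74] F [0.2 0.3 0.6] w 85.2
shift [-0.2679  0.0252  0.0862] rot [-0.002 -0.286  0.001] shift in final axes [-0.2326  0.0253  0.1584]
253 174
```

View pics/w3c.png

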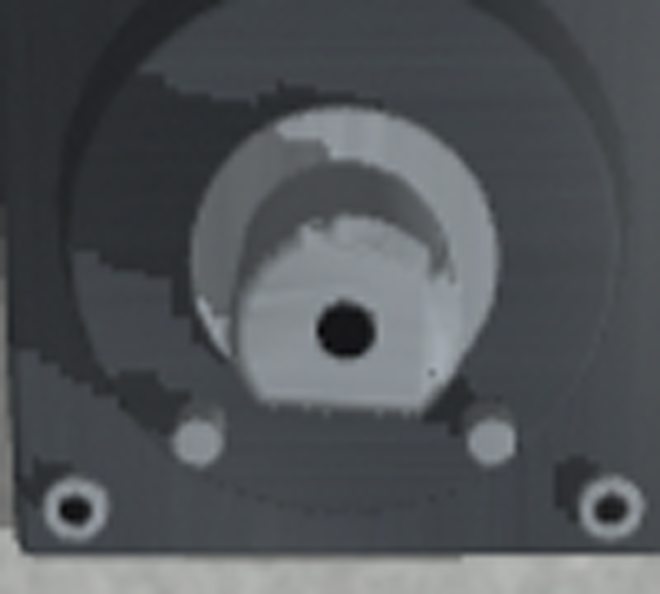

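The flat now faces the front: its lower edge (265,400)–(425,412) is parallel to the line through the pins at (198,440) and (492,440). The pinch puts the spindle axis at about (598.3,-58.7). Next, the collar.

Call:
play_rows(
  series=[
    [-0.0395,0.003,0.0125,0,0,0,0.085],
    [-0.0395,0.003,0.0125,0,0,0,0.085],
    [-0.0395,0.003,0.0125,0,0,0,0.085],
    [-0.0395,0.003,0.0125,0,0,0,0.085],
    [-0.0395,0.003,0.0125,0,0,0,0.085],
    [-0.0395,0.003,0.0125,0,0,0,0.085],
    [-0.0395,0.003,0.0125,0,0,0,0.085],
    [0,0,0,0,-0.146,0,0.085],
    [0,0,0,0,-0.14,0,0.085],
    [0,0,0,0,0,0,0.085],
  ],
)

```text
clock: 11.5
position: [497.7, -343.5, 180.5]
ee_rot: [-0.408, -0.564, 0.571, 0.434]
contact_force: [0.3, 0.3, -0.0]
gripper_width: 84.8
```

```bash
python3 -c "
from h import *
go([512,-328,200],106.4)
snap('wrist','w4')
im=cv2.imread('pics/w4.png');d=load('w4');u,v=proj(d,[512,-328,12]).astype(int);print(u,v)
v=max(v,60);u0,v0=max(u-66,0),v-60;print(u0,v0);c=im[v0:v0+120,u0:u0+132];cv2.imwrite('pics/w4c.png',cv2.resize(c,(660,600),interpolation=cv2.INTER_CUBIC))
"
```

```text
t 11.5 pos [ 497.7 -343.5  180.5] yaw 106.9 tooly [-0.036  0.014 -0.999] j [-0.34  0.41 -0.09 -0.   -1.11 -0.94] F [ 0.3  0.3 -0. ] w 84.8
shift [ 0.0111 -0.0198 -0.0176] rot [-0.031  0.009  0.024] shift in final axes [ 0.0108 -0.0195 -0.0181]
259 191
193 131
```

View pics/w4c.png

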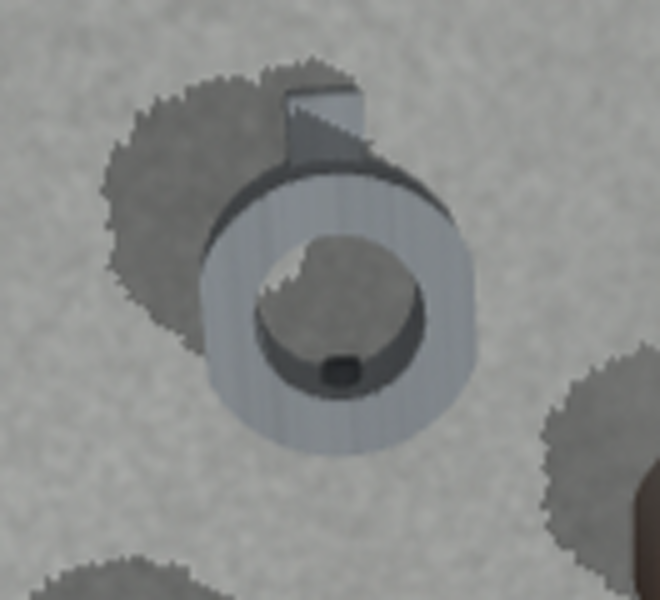

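This view shows the collar with its lug at the top (285–362, y 90), bore centre (339,316), screw tip (341,370) and gripping flats at left and right, x=200 and 477.

```bash
python3 -c "
from h import *
d=load('w4');Q=lambda x,y,z: onz(d,(193+x/5,131+y/5),z)
c=(Q(200,315,24)+Q(477,315,24)+Q(339,173,24)+Q(339,457,24))/4
l=Q(323.5,92,8);s=Q(341,370,12)
print('c',c,'w',np.linalg.norm(Q(200,315,24)-Q(477,315,24)),np.linalg.norm(Q(339,173,24)-Q(339,457,24)))
for n,p in(('lug',l-c),('screw',c-s)):print(n,np.hypot(*p[:2]),np.degrees(np.arctan2(p[1],p[0])))
for a,b in [((202,275),(203,335)),((476,275),(474,365))]:
  v=Q(*b,24)-Q(*a,24);print('flat dir',np.degrees(np.arctan2(v[1],v[0])))
a=Q(287,150,8)-Q(285,95,8);print('lugside',np.degrees(np.arctan2(a[1],a[0])))
go([c[0],c[1],100],106)"
```

```text
c [ 511.8917031  -327.57249168   24.        ] w 54.92546469949637 58.472183922440784
lug 42.521169796592936 -159.5731728927377
screw 14.946971409462241 -158.9525093596194
flat dir 16.909712060733536
flat dir 17.27408129164735
lugside 18.82724955128609
t 11.55 pos [ 497.6 -343.2  180.3] yaw 106.8 tooly [-0.037  0.015 -0.999] j [-0.34  0.41 -0.09 -0.   -1.11 -0.94] F [ 0.2  0.2 -0.3] w 85.2
shift [ 0.0088  0.08   -0.0207] rot [-0.031  0.014  0.025] shift in final axes [ 0.0111  0.0803 -0.018 ]
```

Call:
play_rows(
  series=[
    [0.006,0.0,-0.0105,-0.031,-0.03,0.025,0.085],
    [0.006,0.02,-0.009,0,0,0,0.085],
    [0,0.04,0,0,0,0,0.085],
    [0,0.02,0,0,0,0,0.085],
    [0,0,0,0,0,0,0.085],
  ],
)

```text
clock: 12.05
position: [512.9, -322.8, 95.0]
ee_rot: [0.416, 0.572, -0.571, -0.417]
contact_force: [0.6, 0.3, 0.7]
gripper_width: 84.6
```

```bash
python3 -c "
from h import *
go([512,-327.5,50],108.5)"
```

```text
t 12.05 pos [ 512.9 -322.8   95. ] yaw 107.8 tooly [-0.001  0.001 -1.   ] j [-0.3   0.48 -0.21 -0.   -0.88 -0.96] F [0.6 0.3 0.7] w 84.6
shift [-0.0043  0.045   0.0023] rot [-0.    -0.011  0.001] shift in final axes [-0.0042  0.045   0.0024]
```

Call:
play_rows(
  series=[
    [-0.004,0.02,0.002,0,-0.011,0,0.085],
    [-0.001,0.025,0.001,0,0,0,0.085],
    [0,0.02,0,0,0,0,0.085],
    [0,0,0,0,0,0,0.085],
  ],
)

```text
clock: 12.45
position: [514.0, -327.9, 30.8]
ee_rot: [0.415, 0.573, -0.573, -0.413]
contact_force: [-0.2, -0.5, -0.1]
gripper_width: 84.9
```

```bash
python3 -c "
from h import *
go([512,-327.5,3],108.5)"
```

```text
t 12.45 pos [ 514.  -327.9   30.8] yaw 108.3 tooly [ 0.002 -0.001 -1.   ] j [-0.3   0.56 -0.26  0.   -0.74 -0.95] F [-0.2 -0.5 -0.1] w 84.9
shift [0.0011 0.0277 0.0018] rot [ 0.002 -0.004 -0.002] shift in final axes [0.0011 0.0278 0.0018]
```

Call:
play_rows(
  series=[
    [0.001,0.012,0.002,0,-0.004,0,0.085],
    [0.0005,0.012,0.001,0,0,0,0.085],
    [0,0.004,0.001,0,0,0,0.085],
    [0,0,0,0,0,0,0.085],
  ],
)

```text
clock: 12.85
position: [512.1, -328.3, 4.3]
ee_rot: [0.416, 0.574, -0.573, -0.41]
contact_force: [-0.1, 0.4, -0.1]
gripper_width: 84.9
```

```bash
python3 -c "
from h import *
go([512,-327.5,3],108.5)"
```

```text
t 12.85 pos [ 512.1 -328.3    4.3] yaw 108.5 tooly [ 0.007 -0.003 -1.   ] j [-0.3   0.6  -0.29  0.   -0.68 -0.95] F [-0.1  0.4 -0.1] w 84.9
shift [ 0.0008  0.0013 -0.0002] rot [ 0.006 -0.    -0.006] shift in final axes [ 0.0008  0.0013 -0.0002]
```

Close on the collar.

Call:
play_rows(
  series=[
    [0,0.002,0,0.006,0,-0.006,0.06],
    [0,0,0,0,0,0,0.04],
    [0,0,0,0,0,0,0.02],
    [0,0,0,0,0,0,0],
    [0,0,0,0,0,0,0],
    [0,0,0,0,0,0,0],
  ],
)

```text
clock: 13.45
position: [513.2, -328.7, 3.8]
ee_rot: [0.414, 0.574, -0.573, -0.413]
contact_force: [0.5, 0.0, 0.4]
gripper_width: 52.4
```

```bash
python3 -c "
from h import *
go([512,-327.5,150],108.5)"
```

```text
t 13.45 pos [ 513.2 -328.7    3.8] yaw 108.5 tooly [ 0.002 -0.    -1.   ] j [-0.3   0.6  -0.28 -0.   -0.69 -0.94] F [0.5 0.  0.4] w 52.4
shift [ 0.0014 -0.1462  0.0005] rot [ 0.002 -0.001 -0.001] shift in final axes [ 0.0015 -0.1462  0.0008]
```

Call:
play_rows(
  series=[
    [0,-0.02,0,0,0,0,0],
    [0,-0.03,0,0,0,0,0],
    [0,-0.03,0,0,0,0,0],
    [0,-0.03,0,0,0,0,0],
    [0,-0.03,0,0,0,0,0],
    [0,-0.02,0,0,0,0,0],
    [0,0,0,0,0,0,0],
  ],
)

```text
clock: 14.15
position: [508.4, -326.7, 162.9]
ee_rot: [-0.409, -0.573, 0.573, 0.419]
contact_force: [-0.0, -0.5, -2.8]
gripper_width: 52.5
```

```bash
python3 -c "
from h import *
go([598.3,-58.7,150],90)
snap('wrist','w5')
cv2.imwrite('pics/w5b.png',cv2.resize(cv2.imread('pics/w5.png')[184:384,120:400],(784,560)))
"
```

```text
t 14.15 pos [ 508.4 -326.7  162.9] yaw 108.3 tooly [-0.012  0.007 -1.   ] j [-0.31  0.41 -0.13 -0.   -1.04 -0.94] F [-0.  -0.5 -2.8] w 52.5
shift [ 0.2262  0.0139 -0.1695] rot [-0.01   0.319  0.009] shift in final axes [ 0.268   0.0129 -0.0899]
```

View pics/w5b.png

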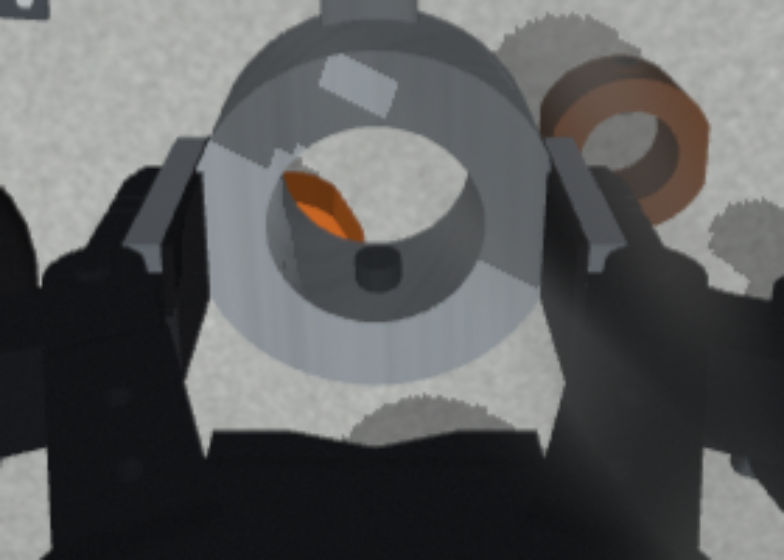

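The collar is held squarely by its flats, bore centre (376,224) and screw tip (378,268) in the crop. Next, the bore's offset from the TCP.

```bash
python3 -c "
from h import *
d=load('w5');s=read_state();T=R.from_quat(s['ee_rot']).as_matrix();p=s['position']
Q=lambda x,y,h: T.T@(onz(d,(120+x/2.8,184+y/2.8),p[2]+h)-p)
for nm,q in [('bore',[(268,224),(485,224),(376,127),(376,322)]),('outer',[(376,50),(376,383)])]:
  P=[Q(*a,20.2) for a in q];print(nm,np.round(P,1),np.round(np.mean(P,0),2))
"
```

```text
bore [[-17.4 -20.4  -1. ]
 [ 16.9 -20.   -1.1]
 [ -0.4 -20.   15.5]
 [ -0.3 -20.4 -18.9]] [ -0.28 -20.22  -1.37]
outer [[ -0.4 -19.9  27.9]
 [ -0.3 -20.5 -30.7]] [ -0.33 -20.22  -1.4 ]
```

Call:
play_rows(
  series=[
    [0.027,0,-0.02,0,0,0,0],
    [0.033,0,-0.026,0,0,0,0],
    [0.033,0,-0.026,0,0,0,0],
    [0.033,0,-0.026,0,0,0,0],
    [0.033,0,-0.026,0,0,0,0],
    [0.033,0,-0.026,0,0,0,0],
    [0.015,0,-0.01,0,0,0,0],
    [0,0,0,0,0.12,0,0],
    [0,0,0,0,0.12,0,0],
    [0,0,0,0,0.07,0,0],
  ],
)

```text
clock: 15.2
position: [584.8, -67.3, 135.6]
ee_rot: [-0.484, -0.487, 0.507, 0.521]
contact_force: [-0.4, -0.1, -2.9]
gripper_width: 52.5
```

```bash
python3 -c "
from h import *
go([598.3,-58.7,130],90)"
```

```text
t 15.2 pos [584.8 -67.3 135.6] yaw 89.4 tooly [-0.057  0.017 -0.998] j [ 0.15  0.43 -0.16 -0.03 -1.03 -1.71] F [-0.4 -0.1 -2.9] w 52.5
shift [ 0.0086  0.005  -0.0137] rot [-0.057 -0.011  0.016] shift in final axes [ 0.0086  0.0056 -0.0135]
```

Call:
play_rows(
  series=[
    [0.005,0,-0.007,-0.03,-0.01,0.016,0],
    [0.004,0,-0.007,-0.025,0,0,0],
    [0,0,0,0,0,0,0],
  ],
)

```text
clock: 15.5
position: [595.2, -57.9, 127.5]
ee_rot: [-0.497, -0.496, 0.502, 0.504]
contact_force: [0.3, 0.3, -3.0]
gripper_width: 52.5
```

```bash
python3 -c "
from h import *
go([597.6,-58.7,106],90)"
```

```text
t 15.5 pos [595.2 -57.9 127.5] yaw 89.8 tooly [-0.013  0.    -1.   ] j [ 0.17  0.44 -0.19 -0.   -0.96 -1.74] F [ 0.3  0.3 -3. ] w 52.5
shift [-0.0008  0.0215 -0.0026] rot [-0.013 -0.003 -0.   ] shift in final axes [-0.0008  0.0215 -0.0024]
```

Call:
play_rows(
  series=[
    [-0.001,0.008,-0.002,-0.013,-0.003,0,0],
    [0,0.012,0,0,0,0,0],
    [0,0,0,0,0,0,0],
  ],
)

```text
clock: 15.8
position: [595.1, -59.2, 103.8]
ee_rot: [-0.499, -0.499, 0.501, 0.502]
contact_force: [-0.9, -0.6, -3.0]
gripper_width: 52.4
```

```bash
python3 -c "
from h import *
go([597.6,-58.7,106],90)
snap('wrist','w6')
cv2.imwrite('pics/w6b.png',cv2.resize(cv2.imread('pics/w6.png')[184:344,160:360],(750,600),interpolation=cv2.INTER_CUBIC))
"
```

```text
t 15.8 pos [595.1 -59.2 103.8] yaw 90.0 tooly [-0.006  0.    -1.   ] j [ 0.17  0.46 -0.22 -0.   -0.9  -1.74] F [-0.9 -0.6 -3. ] w 52.4
shift [ 0.0005 -0.0022 -0.0025] rot [-0.006 -0.001  0.   ] shift in final axes [ 0.0005 -0.0022 -0.0025]
```

View pics/w6b.png

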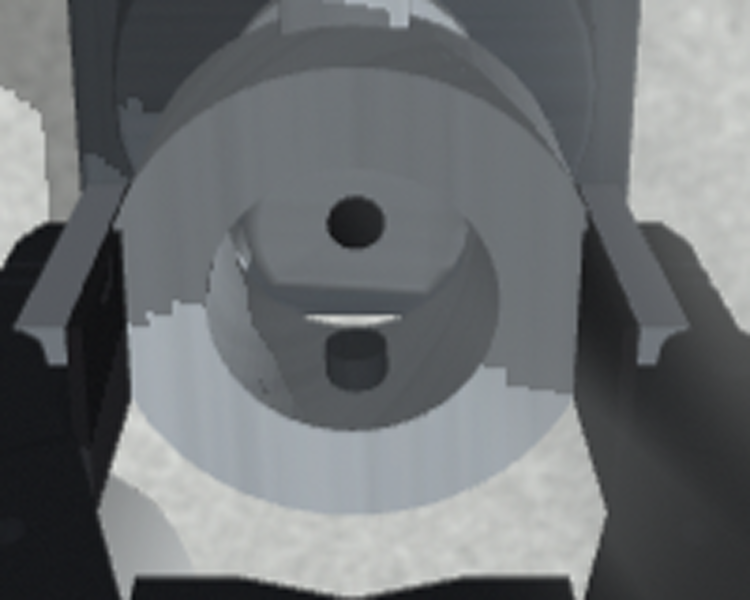

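The bore surrounds the spindle top: hole (356,222), bore (207–499, bottom 431), and the flat's edge parallel to the screw side. I'll measure the offset.

```bash
python3 -c "
from h import *
d=load('w6');s=read_state();p=s['position']
Q=lambda x,y,z: onz(d,(160+x/3.75,184+y/3.75),z)
print('hole',Q(356,222,96))
h=p[2]+20.2
print('outer',(Q(353,67,h)+Q(353,514,h))/2,np.linalg.norm(Q(353,67,h)-Q(353,514,h)),'bore',Q(207,300,h),Q(499,300,h),Q(353,431,h))
print('flat edge',Q(280,283,96),Q(420,290,96))
go([597.6,-58.7,106],90)"
```

```text
hole [598.10778498 -58.0391135   96.        ]
outer [594.33403448 -58.5190248  124.97174269] 57.56376767219048 bore [593.87245076 -75.35699953 124.97174269] [593.87183164 -41.68228709 124.97174269] [611.36984784 -58.50945354 124.97174269]
flat edge [607.59953755 -68.81741062  96.        ] [608.7078029  -48.92265173  96.        ]
t 15.85 pos [595.8 -59.2 104.8] yaw 90.0 tooly [-0.004  0.    -1.   ] j [ 0.17  0.46 -0.22 -0.   -0.9  -1.74] F [-0.3  0.2 -3.3] w 52.4
shift [ 0.0005 -0.0012 -0.0018] rot [-0.004 -0.     0.   ] shift in final axes [ 0.0005 -0.0012 -0.0018]
```

Call:
play_rows(
  series=[
    [0.0005,0,-0.004,-0.004,0,0,0],
    [0,0,-0.001,0,0,0,0],
    [0,0,0,0,0,0,0],
  ],
)

```text
clock: 16.15
position: [602.0, -59.0, 105.4]
ee_rot: [0.5, 0.5, -0.499, -0.5]
contact_force: [0.1, -0.8, -4.4]
gripper_width: 52.3
```

```bash
python3 -c "
from h import *
go([599,-58.7,96],90)"
```

```text
t 16.15 pos [602.  -59.  105.4] yaw 90.0 tooly [ 0.002  0.    -1.   ] j [ 0.17  0.46 -0.21  0.   -0.9  -1.74] F [ 0.1 -0.8 -4.4] w 52.3
shift [0.0002 0.0094 0.003 ] rot [ 0.002 -0.     0.   ] shift in final axes [0.0003 0.0094 0.003 ]
```

Call:
play_rows(
  series=[
    [0,0,0.002,0.002,0,0,0],
    [0,0,0.0,0,0,0,0],
    [0,0,0,0,0,0,0],
    [0,0,0,0,0,0,0],
  ],
)

```text
clock: 16.55
position: [600.2, -58.9, 106.4]
ee_rot: [0.5, 0.5, -0.5, -0.5]
contact_force: [0.7, -0.4, -2.8]
gripper_width: 52.5
```

```bash
python3 -c "
from h import *
go([599,-58.7,96],90)"
```

```text
t 16.55 pos [600.2 -58.9 106.4] yaw 90.0 tooly [ 0.001  0.    -1.   ] j [ 0.17  0.46 -0.21 -0.   -0.9  -1.74] F [ 0.7 -0.4 -2.8] w 52.5
shift [0.0002 0.0104 0.0012] rot [ 0.001 -0.     0.   ] shift in final axes [0.0002 0.0104 0.0012]
```

Call:
play_rows(
  series=[
    [0,0.003,0.0015,0.001,0,0,0],
    [0,0.005,0,0,0,0,0],
    [0,0.005,0,0,0,0,0],
    [0,0,0,0,0,0,0],
  ],
)

```text
clock: 16.95
position: [598.3, -58.9, 92.2]
ee_rot: [-0.5, -0.5, 0.5, 0.5]
contact_force: [0.1, -0.7, -3.2]
gripper_width: 52.2
```

```bash
python3 -c "
from h import *
go([599,-58.7,90],90)"
```

```text
t 16.95 pos [598.3 -58.9  92.2] yaw 90.0 tooly [-0.     0.001 -1.   ] j [ 0.17  0.47 -0.23 -0.   -0.87 -1.74] F [ 0.1 -0.7 -3.2] w 52.2
shift [ 0.0002  0.0022 -0.0007] rot [-0.    -0.001  0.001] shift in final axes [ 0.0002  0.0022 -0.0007]
```

Call:
play_rows(
  series=[
    [0,0.003,-0.0005,0,0,0,0],
    [0,0.004,0,0,0,0,0],
    [0,0.004,0,0,0,0,0],
    [0,0.002,0,0,0,0,0],
  ],
)

```text
clock: 17.35
position: [599.1, -58.8, 78.0]
ee_rot: [-0.5, -0.5, 0.5, 0.5]
contact_force: [0.4, 0.9, -4.0]
gripper_width: 52.2
```

```bash
python3 -c "
from h import *
go([599,-58.7,54],90)"
```

```text
t 17.35 pos [599.1 -58.8  78. ] yaw 90.0 tooly [-0.  0. -1.] j [ 0.17  0.49 -0.24 -0.   -0.84 -1.74] F [ 0.4  0.9 -4. ] w 52.2
shift [0.0001 0.024  0.    ] rot [-0. -0.  0.] shift in final axes [0.0001 0.024  0.0001]
```

The screw has passed the spindle top with no side load. Continuing down.

Call:
play_rows(
  series=[
    [0,0.005,0,0,0,0,0],
    [0,0.005,0,0,0,0,0],
    [0,0.004,0,0,0,0,0],
    [0,0.002,0,0,0,0,0],
    [0,0.001,0,0,0,0,0],
  ],
)

```text
clock: 17.85
position: [598.9, -58.9, 59.0]
ee_rot: [-0.5, -0.5, 0.5, 0.5]
contact_force: [0.2, -0.2, -3.0]
gripper_width: 52.6
```

```bash
python3 -c "
from h import *
go([599,-58.7,54],90)"
```

```text
t 17.85 pos [598.9 -58.9  59. ] yaw 90.0 tooly [-0.001  0.    -1.   ] j [ 0.17  0.52 -0.26 -0.   -0.8  -1.74] F [ 0.2 -0.2 -3. ] w 52.6
shift [ 0.0002  0.005  -0.0001] rot [-0.001 -0.     0.   ] shift in final axes [ 0.0002  0.005  -0.0001]
```

Call:
play_rows(
  series=[
    [0,0.002,0,0,0,0,0],
    [0,0.002,0,0,0,0,0],
    [0,0.002,0,0,0,0,0],
    [0,0.001,0,0,0,0,0],
  ],
)

```text
clock: 18.25
position: [599.4, -58.9, 53.8]
ee_rot: [-0.5, -0.5, 0.5, 0.5]
contact_force: [-3.1, 1.0, 4.9]
gripper_width: 52.4
```

Call:
play_rows(
  series=[
    [0,0.001,0,0,0,0,0],
    [0,0.001,0,0,0,0,0],
    [0,0.001,0,0,0,0,0],
  ],
)

```text
clock: 18.55
position: [599.5, -58.9, 53.8]
ee_rot: [0.5, 0.5, -0.5, -0.499]
contact_force: [-4.1, 1.0, 6.5]
gripper_width: 52.4
```

Call:
play_rows(
  series=[
    [0,0.002,0.0005,0,0,0,0],
    [0,0.003,0.0003,0,0,0,0],
  ],
)

```text
clock: 18.75
position: [599.6, -58.9, 53.7]
ee_rot: [0.501, 0.501, -0.5, -0.498]
contact_force: [-8.8, 2.3, 21.2]
gripper_width: 52.9
```

```bash
python3 -c "
from h import *
go([599,-58.7,53.8],90)
d=snap('wrist','w7');snap('side','s7')
a=cv2.resize(cv2.imread('pics/w7.png')[184:344,160:360],(400,320));b=cv2.resize(cv2.imread('pics/s7.png')[130:234,180:310],(400,320))
cv2.imwrite('pics/w7b.png',np.hstack([a,b]))
go([599,-58.7,53.8],90)"
```

```text
t 18.75 pos [599.6 -58.9  53.7] yaw 90.2 tooly [ 0.004 -0.002 -1.   ] j [ 0.17  0.52 -0.27  0.   -0.78 -1.74] F [-8.8  2.3 21.2] w 52.9
shift [ 0.0002 -0.0001  0.0006] rot [ 0.004  0.003 -0.002] shift in final axes [ 0.0002 -0.0001  0.0006]
t 18.85 pos [599.6 -58.9  53.7] yaw 90.2 tooly [ 0.004 -0.002 -1.   ] j [ 0.17  0.52 -0.27  0.   -0.78 -1.74] F [-6.9  2.  15. ] w 52.1
shift [ 0.0002 -0.0001  0.0006] rot [ 0.004  0.003 -0.002] shift in final axes [ 0.0002 -0.0001  0.0006]
```

View pics/w7b.png

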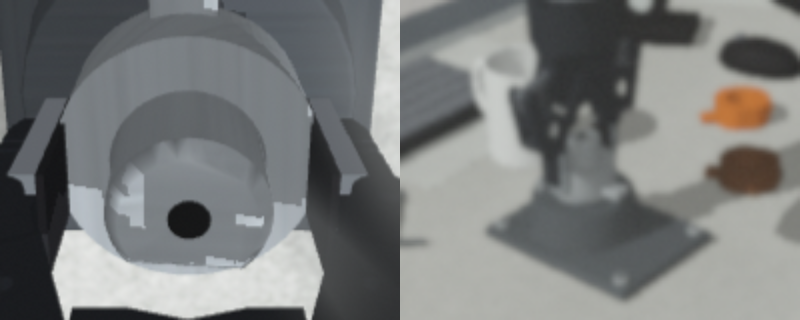

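The wrist view shows the collar low around the spindle, centred, with the flat towards the screw. The side view shows it on the shoulder. I'll check that the press holds, then hand in.

```bash
python3 -c "
from h import *
F=[]
for i in range(8): get_image('wrist');s=read_state();F.append(s['contact_force'])
print(np.round(F,1),s['position'],s['clock'],s['gripper_width'])
if np.mean([f[2] for f in F[-4:]])>9: print(job_done())"
```

```text
[[-6.1  1.6 14.8]
 [-6.   1.9 14.9]
 [-5.9  1.9 14.7]
 [-6.5  0.9 14.4]
 [-6.3  1.  14.6]
 [-6.7  1.2 15.2]
 [-6.5  2.4 15. ]
 [-7.   2.  14.8]] [599.59904263 -58.94708803  53.72172446] 19.25 52.04146656462813
the job is handed in; nothing more can be done
None
```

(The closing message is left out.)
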